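Refit order: move stripped-down parts to the refit rack, reversed

TASK

The four parts stripped from a power board stand in grey cradles on the aluminium rail in the order in which they came off. Move them to the empty wooden-edged rack in the reverse order, so that the last one off is the first to go back on: as seen from the robot, the leftmost part on the rail goes into the rightmost pocket, the second from the left into the second from the right, and so on. Leave each part standing upright on the floor of its own pocket.

Things in the scene. Friction and masses are not known exactly. Their poses are not given: they have to be found in the camera images.
- heatsink: bare aluminium finned heat sink, a block 26 (x) x 36 (y) x 45 high, fins running up and down; the row of fin edges is on its two x faces (mm), about 60 g, rigid, loose, standing in one of the cradles at the start. Origin: centre of its underside; z up. May be pinched across its x faces.
- capacitor: black round electrolytic capacitor can with a bare metal disc on top, diameter 30, 45 high (mm), about 45 g, rigid, loose, standing in one of the cradles at the start. Origin: centre of its underside; z up. May be pinched across its x faces.
- transformer: dark steel core with a copper winding bulging out of its two x faces, 30 (x) x 36 (y) x 40 high overall (mm), about 120 g, rigid, loose, standing in one of the cradles at the start. Origin: centre of its underside; z up. May be pinched across its x faces.
- relay: white box-shaped relay on a black foot, 24 (x) x 28 (y) x 46 high (mm), about 40 g, rigid, loose, standing in one of the cradles at the start. Origin: centre of its underside; z up. May be pinched across its x faces.
- cradle_heatsink: grey plastic square cradle, fixed on the strip-down rail; the one in which the heatsink stands at the start. 62 x 62 mm outside, 56 x 56 inside, its floor 4 mm above its origin, its rim 10 mm above its origin. Origin: centre of its underside, 3 mm above the table. Axes parallel to those of the rail. All four look alike; their order along the rail varies.
- cradle_capacitor: grey plastic square cradle, fixed on the strip-down rail; the one in which the capacitor stands at the start. 62 x 62 mm outside, 56 x 56 inside, its floor 4 mm above its origin, its rim 10 mm above its origin. Origin: centre of its underside, 3 mm above the table. Axes parallel to those of the rail. All four look alike; their order along the rail varies.
- cradle_transformer: grey plastic square cradle, fixed on the strip-down rail; the one in which the transformer stands at the start. 62 x 62 mm outside, 56 x 56 inside, its floor 4 mm above its origin, its rim 10 mm above its origin. Origin: centre of its underside, 3 mm above the table. Axes parallel to those of the rail. All four look alike; their order along the rail varies.
- cradle_relay: grey plastic square cradle, fixed on the strip-down rail; the one in which the relay stands at the start. 62 x 62 mm outside, 56 x 56 inside, its floor 4 mm above its origin, its rim 10 mm above its origin. Origin: centre of its underside, 3 mm above the table. Axes parallel to those of the rail. All four look alike; their order along the rail varies.
- stripdown_rail: flat aluminium rail fixed on the table, 68 (x) x 292 (y) x 3 mm, nearer or farther row, carrying the grey cradles at y = -105, -35, 35, 105 mm of its own frame. Origin: centre of its underside, z = 0; x away from the robot (within 10 degrees), y to the robot's left, along the row. Low bystanders (up to 45 mm) stand past the ends of both rows, tweezers lie between the rows.
- refit_rack: low wooden-edged rack with grey floor, fixed on the table, empty, nearer or farther row, 68 (x) x 292 (y) mm. Four pockets, 56 x 56 mm inside, centred at x = 0, y = -105, -35, 35, 105 mm of its own frame; floor 4 mm, rims 12 mm above its origin. Origin: centre of its underside, z = 0; x away from the robot (within 10 degrees), y to the robot's left, along the row.
Mind the look-alikes: they are no part of the job. Leave any blue, turquoise or yellow look-alike of the transformer alone.

How it is judged:
At the end, for the whole second after the job is handed in: Each part stands upright (within 0.12 rad) on the floor of its pocket (underside within 3 mm of the floor's height, centre within 17 mm of the pocket's centre along and across the rack), in the pocket whose place in the row mirrors that of the cradle it came from, and all are at rest (x of heatsink in the frame of refit_rack between -0.017 and 0.017 m and z of heatsink in the frame of refit_rack between 0.001 and 0.007 m and angle between each of heatsink, capacitor, transformer, relay's own z axis and vertical below 0.12 rad and linear speed of each of heatsink, capacitor, transformer, relay below 0.02 m/s and angular speed of each of heatsink, capacitor, transformer, relay below 0.2 rad/s and ((y of cradle_heatsink in the frame of stripdown_rail between -0.125 and -0.085 m and y of heatsink in the frame of refit_rack between 0.088 and 0.122 m) or (y of cradle_heatsink in the frame of stripdown_rail between -0.055 and -0.015 m and y of heatsink in the frame of refit_rack between 0.018 and 0.052 m) or (y of cradle_heatsink in the frame of stripdown_rail between 0.015 and 0.055 m and y of heatsink in the frame of refit_rack between -0.052 and -0.018 m) or (y of cradle_heatsink in the frame of stripdown_rail between 0.085 and 0.125 m and y of heatsink in the frame of refit_rack between -0.122 and -0.088 m)) and x of capacitor in the frame of refit_rack between -0.017 and 0.017 m and z of capacitor in the frame of refit_rack between 0.001 and 0.007 m and ((y of cradle_capacitor in the frame of stripdown_rail between -0.125 and -0.085 m and y of capacitor in the frame of refit_rack between 0.088 and 0.122 m) or (y of cradle_capacitor in the frame of stripdown_rail between -0.055 and -0.015 m and y of capacitor in the frame of refit_rack between 0.018 and 0.052 m) or (y of cradle_capacitor in the frame of stripdown_rail between 0.015 and 0.055 m and y of capacitor in the frame of refit_rack between -0.052 and -0.018 m) or (y of cradle_capacitor in the frame of stripdown_rail between 0.085 and 0.125 m and y of capacitor in the frame of refit_rack between -0.122 and -0.088 m)) and x of transformer in the frame of refit_rack between -0.017 and 0.017 m and z of transformer in the frame of refit_rack between 0.001 and 0.007 m and ((y of cradle_transformer in the frame of stripdown_rail between -0.125 and -0.085 m and y of transformer in the frame of refit_rack between 0.088 and 0.122 m) or (y of cradle_transformer in the frame of stripdown_rail between -0.055 and -0.015 m and y of transformer in the frame of refit_rack between 0.018 and 0.052 m) or (y of cradle_transformer in the frame of stripdown_rail between 0.015 and 0.055 m and y of transformer in the frame of refit_rack between -0.052 and -0.018 m) or (y of cradle_transformer in the frame of stripdown_rail between 0.085 and 0.125 m and y of transformer in the frame of refit_rack between -0.122 and -0.088 m)) and x of relay in the frame of refit_rack between -0.017 and 0.017 m and z of relay in the frame of refit_rack between 0.001 and 0.007 m and ((y of cradle_relay in the frame of stripdown_rail between -0.125 and -0.085 m and y of relay in the frame of refit_rack between 0.088 and 0.122 m) or (y of cradle_relay in the frame of stripdown_rail between -0.055 and -0.015 m and y of relay in the frame of refit_rack between 0.018 and 0.052 m) or (y of cradle_relay in the frame of stripdown_rail between 0.015 and 0.055 m and y of relay in the frame of refit_rack between -0.052 and -0.018 m) or (y of cradle_relay in the frame of stripdown_rail between 0.085 and 0.125 m and y of relay in the frame of refit_rack between -0.122 and -0.088 m))); the robot touches nothing.
It also fails if it takes over 93 s, if anything falls off the work surface, if the arm or the gripper's body presses on something with over 40 N, if the wrist force passes 120 N, or if a joint passes its speed limit or range.

ROBOT

A 6-joint arm with a two-finger parallel gripper is mounted at the origin on the work surface. World frame = base frame: x ahead of the robot, y to its left, z up, the work surface at z = 0. Lengths are in m, angles in rad, forces in N, time in s.
With the tool pointing down it reaches from about 0.25 to 0.775 m from the base axis. Payload 4 kg.
Tool frame: the origin (TCP) lies at the very end of the fingers, on their centre line; the grasp point (between the pads) lies 19 mm behind it; z points along the fingers, y is the line along which they close (so a half turn about z gives the same grasp; the last joint's range is limited). The gripper opens to 94 mm and grips with 3 to 60 N. Pads are 16 mm wide; open, the fingers measure 119 mm over their backs; the gripper's body (75 mm by 177 mm) begins 78 mm behind the grasp point.
Start: joints at [-1.393, 0.087, 1.371, -0, 1.684, -0.103], TCP at [0.152, -0.528, 0.173] pointing down, gripper open.
Joint ranges: [-3.1, 3.1], [-0.76, 2.03], [0.27, 2.55], [-1.08, 4.22], [0.17, 2.65], [-2.57, 2.57]. Speed limits (rad/s): [2.79, 2.79, 3.14, 3.14, 3.14, 3.14].

INTERFACE

Orientations are given as a unit quaternion [w, x, y, z].
In Python, from bench import observe, read_camera, hand_in gives the robot as it stands.
- The arm moves only by the tool apply_moves, never from a script. Its argument "increments" is a list of rows, each a list of 5 numbers: the shift along the tool's x, y, z in cm, then the turn about the tool's z in degrees, then the opening, from 0 (shut) to 1 (fully open). In form: [[dx, dy, dz, spin, fingers], ...]. A call has 1 to 20 rows; each row is the pose to reach, as a shift and turn from the pose commanded when the call began, along the tool's axes at that moment; what a row does not reach only later rows make up. A row lasts 1/12 s, in which the tool goes at most 41.7 mm and 7.16 degrees, less where a joint would pass 70% of its speed; a pose out of reach is approached as far as the arm can. A call with a gripper value outside its range is refused whole. The fingers move at their own pace and stop on an object; "grip_force" is the grip in N (left out, the last holds). Time passes only in rows, so rows that repeat a pose let the fingers close. It gives the time, the measured TCP pose, the force, the opening and the grip force at its end, in the units of the state.
- observe(): the state, without advancing time (a new reading comes with each control period).
- read_camera(name): name is "side" or "top" or "wrist"; returns a dict with "frame" (480x640x3 uint8, blue, green, red), "z_map" (480x640 float32, m along the optical axis (not along the pixel's ray), 0 where there is no reading), "fovy" (degrees; the focal length in pixels is half the picture's height over the tangent of half this angle, whatever the lens; pixels are square), "cx", "cy" (the principal point, pixels), "world_to_cam" (4x4, takes a point from world to camera coordinates). Camera axes: x right, y down, z forward; pixel columns grow to the right and rows downward; lengths in m; the calibration is good to about 2 mm. A picture is of the moment at which its call begins.
- hand_in(): hands the job in; it is judged then, once.
The state is a dict: "time": time; "joints": joint angles; "qvel": joint speeds; "tau": joint torques, N m; "ee_pos": TCP position; "tcp_rot": TCP orientation; "contact_force": force on the tool from outside, world axes, zero at the start; "ft_torque": the same for the moment, N m; "finger_gap": finger opening in m; "finger_force": force on a finger pad.
Only numpy, scipy, OpenCV 4.12 (cv2) and the standard library are available. Lean on these libraries where they do the work, as an engineer would, in place of code of your own. Each camera call takes 0.05 s, during which the arm holds its last target. There are 200 camera calls.

## Working session

There is one attempt and no reset: what is moved stays moved. The work goes in short steps, Python scripts to look and compute and a tool call to move; the robot and the scene stay as the last step left them, time stands still between calls to the robot, and variables do not carry over. Pictures are saved under pics/ and viewed, at most 14 in all, crops included, and the job is handed in when it is done.

Besides the shell and the picture viewer there is one more tool, called after "Emit:" by a JSON object that holds its "op" and its "data", one argument or row to a line. apply_moves: Moves the arm, as the interface text tells. Its arguments: {"type":"object","properties":{"increments":{"type":"array","items":{"type":"array","items":{"type":"number"}}},"grip_force":{"type":"number"}},"required":["increments"]}

```bash
mkdir -p pics; cat > h.py <<'E'
import numpy as np, cv2, pickle
from bench import observe, read_camera, hand_in
def K(c):
    f=240/np.tan(np.radians(c["fovy"])/2); return f,c["cx"],c["cy"]
def ray(c,u,v):
    f,cx,cy=K(c); T=np.linalg.inv(c["world_to_cam"])
    return T[:3,3], T[:3,:3]@np.array([(u-cx)/f,(v-cy)/f,1.])
def onplane(c,u,v,z):
    o,d=ray(c,u,v); return o+d*(z-o[2])/d[2]
def cloud(c):
    f,cx,cy=K(c); v,u=np.mgrid[:480,:640]; z=c["z_map"]
    P=np.stack([(u-cx)/f*z,(v-cy)/f*z,z,np.ones_like(z)],-1)
    return (P@np.linalg.inv(c["world_to_cam"]).T)[...,:3]
def proj(c,p):
    f,cx,cy=K(c); q=c["world_to_cam"]@np.append(p,1); return q[0]/q[2]*f+cx,q[1]/q[2]*f+cy
E
python3 - <<'E'
from h import *
for n in("top","side"):
    c=read_camera(n); pickle.dump(c,open(n+".pkl","wb")); cv2.imwrite(f"pics/{n}0.png",c["frame"])
    print(n,c["fovy"],c["cx"],c["cy"],np.linalg.inv(c["world_to_cam"]).round(3).tolist(),(c["z_map"]>0).mean())
print(observe())
E
```

```text
top 55.80565450283334 329.5767205951138 239.95086028075121 [[0.006, -0.997, 0.083, 0.523], [-1.0, -0.007, -0.003, -0.075], [0.004, -0.083, -0.997, 0.757], [0.0, 0.0, 0.0, 1.0]] 0.9957584635416666
side 43.052600778771875 331.3776459436589 245.1768756669683 [[0.864, -0.33, 0.381, 0.228], [-0.503, -0.535, 0.679, -0.683], [-0.02, -0.778, -0.628, 0.611], [0.0, 0.0, 0.0, 1.0]] 0.9960709635416667
{'time': 0.1, 'joints': array([-1.39308730e+00,  8.78886590e-02,  1.37206484e+00,  1.12423818e-05,
        1.68360804e+00, -1.03087913e-01]), 'qvel': array([-1.50224400e-03, -1.52774228e-03, -2.46982670e-03, -7.02953447e-04,
       -8.29425923e-05,  1.67759909e-04]), 'tau': array([ 2.33515282e-03, -3.41253591e+01, -3.03300261e+01,  7.19694025e-02,
        3.04609258e-02, -9.45271449e-05]), 'ee_pos': array([ 0.15232553, -0.52791538,  0.17193658]), 'tcp_rot': array([-9.83962657e-04,  9.90159746e-01,  1.39938227e-01, -3.11392682e-05]), 'contact_force': array([-0.40835731,  0.36092394,  0.76201817]), 'ft_torque': array([-0.02346207,  0.07869377, -0.02248123]), 'finger_force': 0.0, 'finger_gap': 0.09377599607371515}
```

View pics/top0.png

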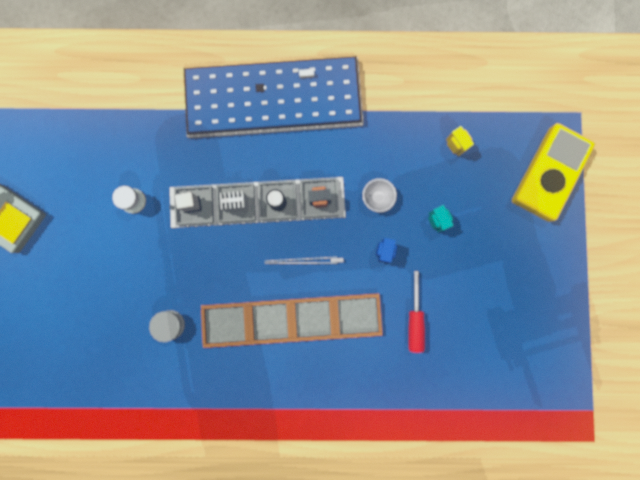

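View pics/side0.png

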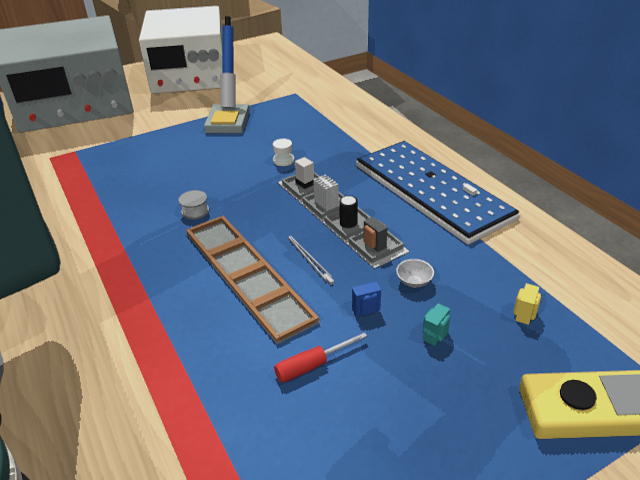

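The top view has the rail parts, left to right, at relay (185,200), heatsink (232,200), capacitor (276,198) and transformer (320,197). The empty rack pockets are at (226,324), (271,321), (314,318) and (360,315). There are three transformer look-alikes: blue (387,250), turquoise (442,218) and yellow (460,140). The dark steel and copper one on the rail at (320,197) fits the description.

```bash
python3 - <<'E'
from h import *
t=pickle.load(open("top.pkl","rb")); s=pickle.load(open("side.pkl","rb"))
P=cloud(t); S=cloud(s); hsv=cv2.cvtColor(t["frame"],cv2.COLOR_BGR2HSV)
print("table z",np.median(P[260:290,420:500,2]))
def rect(pts):
    (c,sz,a)=cv2.minAreaRect((pts*1000).astype(np.float32)); return np.round(c,1),np.round(sz,1),round(a,1)
# rack: brown wooden edges near row 320 ; ray onto z=.012
b=np.array(t["frame"]).astype(int); m=((b[...,2]-b[...,0]>40)&(b[...,2]<200)).astype(np.uint8); m[:285]=0; m[355:]=0; m[:,:190]=0; m[:,395:]=0
v,u=np.nonzero(m); R=np.array([onplane(t,x,y,.012)[:2] for x,y in zip(u,v)]); print("rack",rect(R),"z",np.median(P[m>0][:,2]))
n,l,st,ce=cv2.connectedComponentsWithStats(cv2.morphologyEx((1-m)[285:355,190:395],cv2.MORPH_OPEN,np.ones((3,3))))
for i in range(1,n):
    if 500<st[i,4]<3000:
        uu,vv=ce[i]+[190,285]; print(" pocket",uu.round(1),vv.round(1),onplane(t,uu,vv,.006).round(4),"z",np.median(P[285:355,190:395][l==i][:,2]).round(4))
# rail: non blue region
sub=((hsv[...,1]<90)).astype(np.uint8); sub[:170]=0; sub[235:]=0; sub[:,:160]=0; sub[:,352:]=0
low=(sub>0)&(P[...,2]<.02); q=P[low]; print("rail",rect(q[:,:2]),"z",np.percentile(q[:,2],[5,50,95]).round(4))
# parts
for name,C in(("top",P),("side",S)):
    A=C
    m=((A[...,2]>.03)&(A[...,2]<.08)&(A[...,0]>.6)&(A[...,0]<.71)&(A[...,1]>-.12)&(A[...,1]<.2)).astype(np.uint8)
    n,l,st,ce=cv2.connectedComponentsWithStats(m)
    for i in range(1,n):
        if st[i,4]<40: continue
        p=A[l==i]; z=np.percentile(p[:,2],95); tp=p[p[:,2]>z-.005]
        print(name,ce[i].round(1),st[i,4],"ztop",z.round(4),rect(tp[:,:2]),"z",np.median(tp[:,2]).round(4))
z=P[...,2]; print("obst z pcb",np.percentile(z[70:130,190:355],95).round(3),"bowl",z[180:212,362:398].max().round(3),"cup",z[188:212,115:145].max().round(3),"can",z[312:340,150:183].max().round(3))
cr=cv2.resize(t["frame"][165:240,155:365],None,fx=3.6,fy=3.6,interpolation=cv2.INTER_CUBIC); cv2.imwrite("pics/crop1.png",cr)
E
```

```text
table z 1.8000062352696578e-05
rack (array([453.8, -16.2]), array([ 67. , 290.2]), 4.2) z 0.011150149162250322
 pocket 357.8 315.6 [ 0.4614 -0.1249  0.006 ] z 0.0033
 pocket 312.7 318.6 [ 0.4559 -0.0509  0.006 ] z 0.0034
 pocket 269.8 321.6 [0.4507 0.0192 0.006 ] z 0.0033
 pocket 224.4 324.6 [0.4454 0.0934 0.006 ] z 0.0034
rail (array([650. ,  45.2]), array([ 72.4, 296.2]), 3.9) z [0.0005 0.0062 0.0134]
top [319.2 195.5] 381 ztop 0.0484 (array([654.6, -60.8]), array([25.9, 36.5]), 11.8) z 0.0462
top [275.2 198.3] 309 ztop 0.0532 (array([648.5,   8.9]), array([27.8, 28.4]), 1.4) z 0.0514
top [232.5 200.1] 413 ztop 0.0527 (array([645.3,  77.2]), array([25.8, 36.9]), 6.4) z 0.0511
top [185.7 200.5] 328 ztop 0.0538 (array([643.9, 151.6]), array([23.6, 26.9]), 13.6) z 0.0521
side [304.  167.5] 303 ztop 0.0539 (array([643.3, 148.4]), array([24.4, 30. ]), 9.3) z 0.0526
side [325.7 187. ] 431 ztop 0.0527 (array([644.1,  74. ]), array([27.6, 39.2]), 4.8) z 0.0508
side [348.1 206. ] 350 ztop 0.0533 (array([647.1,   5.6]), array([32.1, 29. ]), 57.9) z 0.0517
side [374.7 228.9] 409 ztop 0.048 (array([652.3, -64.5]), array([24.8, 40.1]), 11.8) z 0.0465
obst z pcb 0.021 bowl 0.757 cup 0.757 can 0.757
```

View pics/crop1.png

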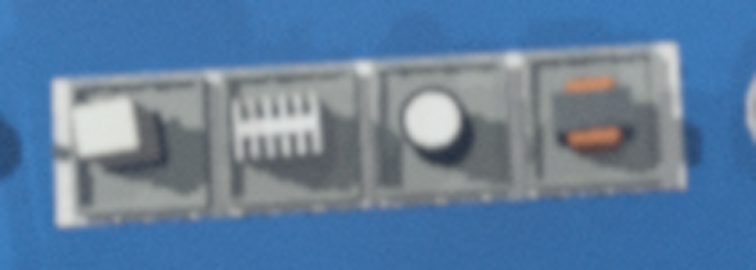

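The crop confirms the order relay, heatsink, capacitor, transformer (copper and steel). The depth tops of 52, 51, 51 and 46 mm match the given heights. Next I'll take a wrist view above the rail to refine the yaw and positions.

Emit:
{"op": "apply_moves", "data": {
  "increments": [
    [62.9,-42,-8,-78,1],
    [62.9,-42,-8,-78,1],
    [62.9,-42,-8,-78,1],
    [62.9,-42,-8,-78,1],
    [62.9,-42,-8,-78,1],
    [62.9,-42,-8,-78,1],
    [62.9,-42,-8,-78,1],
    [62.9,-42,-8,-78,1],
    [62.9,-42,-8,-78,1],
    [62.9,-42,-8,-78,1],
    [62.9,-42,-8,-78,1],
    [62.9,-42,-8,-78,1],
    [62.9,-42,-8,-78,1],
    [62.9,-42,-8,-78,1],
    [62.9,-42,-8,-78,1],
    [62.9,-42,-8,-78,1],
    [62.9,-42,-8,-78,1],
    [62.9,-42,-8,-78,1],
    [62.9,-42,-8,-78,1],
    [62.9,-42,-8,-78,1]
  ],
  "grip_force": 15
}}

```text
time: 1.77
ee_pos: [0.6413, 0.052, 0.2509]
tcp_rot: [-0.001, 0.68, 0.733, -0.001]
contact_force: [-0.1, 0.1, -0.0]
finger_gap: 0.0938
finger_force: 0.0
```

```bash
python3 - <<'E'
from h import *
c=read_camera("wrist"); pickle.dump(c,open("w1.pkl","wb")); cv2.imwrite("pics/w1.png",c["frame"]); print(np.linalg.inv(c["world_to_cam"]).round(3).tolist(),c["fovy"])
def rect(pts):
    (q,sz,a)=cv2.minAreaRect((pts*1000).astype(np.float32)); return np.round(q,1),np.round(sz,1),round(a,1)
A=cloud(c)
m=((A[...,2]>.03)&(A[...,2]<.08)&(A[...,0]>.6)&(A[...,0]<.71)&(A[...,1]>-.12)&(A[...,1]<.2)).astype(np.uint8)
n,l,st,ce=cv2.connectedComponentsWithStats(m)
for i in range(1,n):
    if st[i,4]<200: continue
    p=A[l==i]; z=np.percentile(p[:,2],95); tp=p[p[:,2]>z-.003]
    print(ce[i].round(1),st[i,4],"ztop",z.round(4),rect(tp[:,:2]))
m=((A[...,2]<.02)&(A[...,2]>.0115)&(A[...,0]>.6)&(A[...,0]<.71)&(A[...,1]>-.12)&(A[...,1]<.2)); print("rims",rect(A[m][:,:2]))
E
```

```text
[[0.997, 0.073, 0.017, 0.636], [0.075, -0.96, -0.27, 0.131], [-0.003, 0.27, -0.963, 0.463], [0.0, 0.0, 0.0, 1.0]] 59.3464832111502
[324.3 103.6] 755 ztop 0.0541 (array([643.9, 152. ]), array([22.8, 26.8]), 10.8)
[318.9 183.4] 849 ztop 0.0529 (array([644.8,  77.6]), array([25.4, 35.9]), 4.9)
[317.1 248.5] 760 ztop 0.0532 (array([648.1,   9.8]), array([28.6, 28.7]), 4.9)
[317.5 309.1] 867 ztop 0.0478 (array([653. , -60.4]), array([23.3, 37.3]), 11.4)
rims (array([649.8,  44.6]), array([ 62. , 272.1]), 3.8)
```

View pics/w1.png

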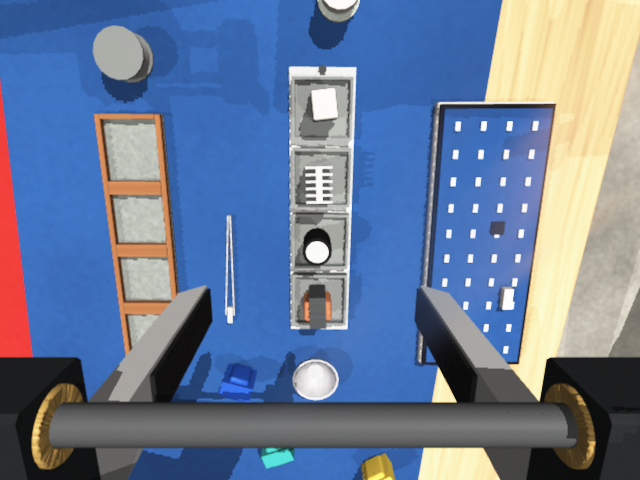

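Top and wrist views agree within about 1 mm. The relay is at (0.644, 0.151), yaw 11°. The heatsink is at (0.645, 0.077), yaw 5°. The capacitor is at (0.648, 0.009) and the transformer at (0.653, -0.061), yaw 11.5°. The look-alikes at (239,378), (277,453) and (378,468) in the wrist view stand off the rail. Starting with the relay.

Emit:
{"op": "apply_moves", "data": {
  "increments": [
    [4,0.5,4,-4,1],
    [8,0.8,8,-6.7,1],
    [9.85,1.0,11,-6.7,1],
    [9.85,1.0,14.5,-6.7,1],
    [9.85,1.0,17.5,-6.7,1],
    [9.85,1.0,20,-6.7,1],
    [9.85,1.0,22,-6.7,1],
    [9.85,1.0,22.8,-6.7,1],
    [9.85,1.0,23.2,-6.7,1],
    [9.85,1.0,23.2,-6.7,1],
    [9.85,1.0,23.2,-6.7,1]
  ],
  "grip_force": 20
}}

```text
time: 2.73
ee_pos: [0.6445, 0.1475, 0.0232]
tcp_rot: [0.001, 0.638, 0.77, 0.001]
contact_force: [0.4, 0.5, 0.3]
finger_gap: 0.0941
finger_force: 0.0
```

```bash
cat > plan.py <<'E'
import sys; from h import *
def inc(p,h,goal,gh):
    a=np.radians(h); d=np.array(goal)-p
    return [round(float(v),2) for v in (100*(d[0]*np.cos(a)+d[1]*np.sin(a)),100*(d[0]*np.sin(a)-d[1]*np.cos(a)),-100*d[2],h-gh)]
def heading(q): return np.degrees(2*np.arctan2(q[2],q[1]))
pick=dict(relay=(.6438,.151,101),heatsink=(.645,.0772,95),capacitor=(.6482,.009,94),transformer=(.6535,-.061,101.5))
place=dict(relay=(.4615,-.1209,94.2),heatsink=(.4564,-.0511,94.2),capacitor=(.4512,.0187,94.2),transformer=(.4461,.0885,94.2))
s=observe(); p,h=s["ee_pos"],heading(s["tcp_rot"]); print(p.round(4),h.round(2),round(s["time"],2),s["finger_gap"].round(4),s["contact_force"].round(2))
for n in pick: print(n,"pick",inc(p,h,(*pick[n][:2],.019),pick[n][2]),"place",inc(p,h,(*place[n][:2],.0165),place[n][2]))
E
python3 plan.py
```

```text
Traceback (most recent call last):
  File "plan.py", line 8, in <module>
    s=observe(); p,h=s["ee_pos"],heading(s["tcp_rot"]); print(p.round(4),h.round(2),round(s["time"],2),s["finger_gap"].round(4),s["contact_force"].round(2))
                                                                                                       ^^^^^^^^^^^^^^^^^^^^^
AttributeError: 'float' object has no attribute 'round'
```

Emit:
{"op": "apply_moves", "data": {
  "increments": [
    [0,0,0,0,1],
    [0,0,0,0,1]
  ]
}}

```text
time: 2.9
ee_pos: [0.6447, 0.1483, 0.0233]
tcp_rot: [0.001, 0.638, 0.77, 0.001]
contact_force: [-0.7, -0.6, -0.1]
finger_gap: 0.0941
finger_force: 0.0
```

```bash
sed -i 's/s\["finger_gap"\].round(4)/round(float(s["finger_gap"]),4)/' plan.py; python3 plan.py
```

```text
[0.6447 0.1483 0.0233] 100.77 2.9 0.0941 [-0.72 -0.58 -0.06]
relay pick [0.28, -0.04, 0.43, -0.23] place [-23.02, -23.03, 0.68, 6.57]
heatsink pick [-6.99, -1.3, 0.43, 5.77] place [-16.07, -22.23, 0.68, 6.57]
capacitor pick [-13.75, -2.26, 0.43, 6.77] place [-9.11, -21.43, 0.68, 6.57]
transformer pick [-20.72, -3.05, 0.43, -0.73] place [-2.16, -20.63, 0.68, 6.57]
```

Emit:
{"op": "apply_moves", "data": {
  "increments": [
    [0.28,0,0.43,0,1],
    [0.28,0,0.43,0,1],
    [0.28,0,0.43,0,0],
    [0.28,0,0.43,0,0],
    [0.28,0,0.43,0,0],
    [0.28,0,0.43,0,0],
    [0.28,0,0.43,0,0],
    [0.28,0,0.43,0,0],
    [0.28,0,0.43,0,0],
    [0.28,0,0.43,0,0]
  ],
  "grip_force": 20
}}

```text
time: 3.73
ee_pos: [0.6428, 0.151, 0.0167]
tcp_rot: [0.0, 0.638, 0.77, -0.0]
contact_force: [0.0, -0.4, 0.3]
finger_gap: 0.0443
finger_force: 0.0
```

```bash
python3 plan.py
```

```text
[0.6428 0.151  0.0167] 100.79 3.73 0.0443 [ 0.   -0.36  0.27]
relay pick [-0.02, 0.09, -0.23, -0.21] place [-23.32, -22.9, 0.02, 6.59]
heatsink pick [-7.29, -1.17, -0.23, 5.79] place [-16.37, -22.1, 0.02, 6.59]
capacitor pick [-14.05, -2.13, -0.23, 6.79] place [-9.41, -21.3, 0.02, 6.59]
transformer pick [-21.03, -2.92, -0.23, -0.71] place [-2.46, -20.5, 0.02, 6.59]
```

Emit:
{"op": "apply_moves", "data": {
  "increments": [
    [0,0.1,-0.2,0,0],
    [0,0.1,-0.2,0,0],
    [0,0.1,-0.2,0,0],
    [0,0.1,-0.2,0,0],
    [0,0.1,-0.2,0,0],
    [0,0.1,-0.2,0,0],
    [0,0.1,-0.2,0,0]
  ]
}}

```text
time: 4.32
ee_pos: [0.644, 0.1513, 0.0189]
tcp_rot: [0.0, 0.638, 0.77, 0.0]
contact_force: [-0.3, -0.1, 1.4]
finger_gap: 0.0232
finger_force: 20.0
```

```bash
python3 plan.py
```

```text
[0.644  0.1513 0.0189] 100.79 4.32 0.0232 [-0.31 -0.14  1.41]
relay pick [-0.02, -0.02, -0.01, -0.21] place [-23.32, -23.02, 0.24, 6.59]
heatsink pick [-7.3, -1.28, -0.01, 5.79] place [-16.37, -22.21, 0.24, 6.59]
capacitor pick [-14.06, -2.25, -0.01, 6.79] place [-9.42, -21.42, 0.24, 6.59]
transformer pick [-21.03, -3.04, -0.01, -0.71] place [-2.46, -20.61, 0.24, 6.59]
```

Emit:
{"op": "apply_moves", "data": {
  "increments": [
    [0,0,-1,0,0],
    [0,0,-3,0,0],
    [0,0,-6,0,0],
    [0,0,-8.5,0,0],
    [-1.5,-1.5,-9,1,0],
    [-4,-4,-9,2,0],
    [-7,-7,-9,3,0],
    [-10,-10,-9,4,0],
    [-13,-13,-9,5,0],
    [-16,-16,-9,6,0],
    [-19,-19,-9,6.6,0],
    [-21.5,-21.5,-9,6.6,0],
    [-23,-22.7,-8,6.6,0],
    [-23.3,-23,-6,6.6,0],
    [-23.3,-23,-4,6.6,0],
    [-23.3,-23,-3,6.6,0],
    [-23.3,-23,-2.5,6.6,0],
    [-23.3,-23,-2.5,6.6,0],
    [-23.3,-23,-2.5,6.6,0],
    [-23.3,-23,-2.5,6.6,0]
  ]
}}

```text
time: 5.98
ee_pos: [0.4626, -0.1207, 0.045]
tcp_rot: [0.001, 0.68, 0.733, 0.0]
contact_force: [0.4, -0.0, -0.6]
finger_gap: 0.023
finger_force: 20.0
```

```bash
python3 plan.py; python3 - <<'E'
from h import *
c=read_camera("wrist"); cv2.imwrite("pics/w2.png",c["frame"])
E
```

```text
[ 0.4626 -0.1207  0.045 ] 94.24 5.98 0.023 [ 0.36 -0.04 -0.57]
relay pick [25.75, 20.08, 2.6, -6.76] place [-0.02, -0.11, 2.85, 0.04]
heatsink pick [18.38, 19.65, 2.6, -0.76] place [6.98, -0.1, 2.85, 0.04]
capacitor pick [11.56, 19.47, 2.6, 0.24] place [13.98, -0.1, 2.85, 0.04]
transformer pick [4.54, 19.48, 2.6, -7.26] place [20.98, -0.1, 2.85, 0.04]
```

View pics/w2.png

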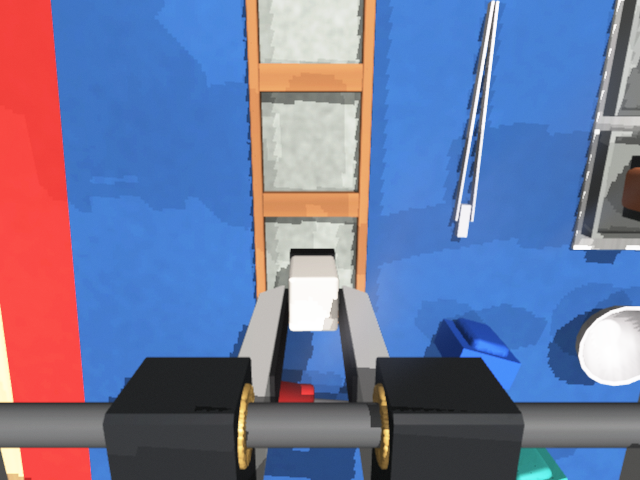

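The wrist view shows the relay upright in the fingers at (313,290), centred over the last pocket with its floor at (310,250). I'll lower it now.

Emit:
{"op": "apply_moves", "data": {
  "increments": [
    [0,-0.1,1,0,0],
    [0,-0.1,1.8,0,0],
    [0,-0.1,2.3,0,0],
    [0,-0.1,2.6,0,0],
    [0,-0.1,2.75,0,0],
    [0,-0.1,2.85,0,0],
    [0,-0.1,2.85,0,0],
    [0,-0.1,2.85,0,0],
    [0,-0.1,2.85,0,0]
  ]
}}

```text
time: 6.78
ee_pos: [0.4599, -0.1206, 0.0159]
tcp_rot: [-0.001, 0.681, 0.732, -0.0]
contact_force: [-2.2, 0.7, 5.3]
finger_gap: 0.0231
finger_force: 20.1
```

```bash
python3 plan.py
```

```text
[ 0.4599 -0.1206  0.0159] 94.19 6.78 0.0231 [-2.16  0.65  5.27]
relay pick [25.75, 20.32, -0.31, -6.81] place [-0.04, 0.15, -0.06, -0.01]
heatsink pick [18.38, 19.9, -0.31, -0.81] place [6.96, 0.16, -0.06, -0.01]
capacitor pick [11.55, 19.72, -0.31, 0.19] place [13.96, 0.15, -0.06, -0.01]
transformer pick [4.53, 19.74, -0.31, -7.31] place [20.96, 0.15, -0.06, -0.01]
```

Emit:
{"op": "apply_moves", "data": {
  "increments": [
    [0,0,-0.05,0,0.7],
    [0,0,-0.05,0,0.7],
    [0,0,-0.05,0,0.7],
    [0,0,-0.05,0,0.7],
    [0,0,-0.05,0,0.7],
    [0,0,-0.05,0,0.7],
    [0,0,-0.05,0,0.7],
    [0,0,-2,0,0.7],
    [0,0,-5,0,0.7],
    [0,0,-8,0,0.7],
    [2,2,-9,0,0.7],
    [5,5,-9,0,0.7],
    [8,8.5,-9,0,0.7],
    [11,12,-9,0,0.7],
    [14,15,-9,0,0.7],
    [16.5,18,-9,-0.8,0.7],
    [18.2,19.8,-8,-0.8,0.7],
    [18.4,19.9,-6,-0.8,0.7],
    [18.4,19.9,-4,-0.8,0.7],
    [18.4,19.9,-4,-0.8,0.7]
  ]
}}

```text
time: 8.45
ee_pos: [0.6424, 0.078, 0.0492]
tcp_rot: [-0.003, 0.675, 0.738, -0.004]
contact_force: [-0.3, -0.4, -1.7]
finger_gap: 0.0659
finger_force: 0.0
```

Emit:
{"op": "apply_moves", "data": {
  "increments": [
    [0,0,0.5,0,0.7],
    [0,0,1,0,0.7],
    [0,0,1,0,0.7],
    [0,0,1,0,0.7]
  ]
}}

```text
time: 8.78
ee_pos: [0.6459, 0.0769, 0.0463]
tcp_rot: [0.001, 0.676, 0.737, 0.001]
contact_force: [0.4, -0.1, -0.2]
finger_gap: 0.0658
finger_force: 0.0
```

```bash
python3 plan.py; python3 - <<'E'
from h import *
c=read_camera("top"); cv2.imwrite("pics/t2.png",c["frame"][120:400,120:440].repeat(2,0).repeat(2,1))
E
```

```text
[0.6459 0.0769 0.0463] 94.95 8.78 0.0658 [ 0.45 -0.1  -0.25]
relay pick [7.41, 0.43, 2.73, -6.05] place [-18.11, -20.08, 2.98, 0.75]
heatsink pick [0.04, -0.09, 2.73, -0.05] place [-11.11, -19.99, 2.98, 0.75]
capacitor pick [-6.78, -0.36, 2.73, 0.95] place [-4.11, -19.9, 2.98, 0.75]
transformer pick [-13.8, -0.44, 2.73, -6.55] place [2.88, -19.81, 2.98, 0.75]
```

View pics/t2.png

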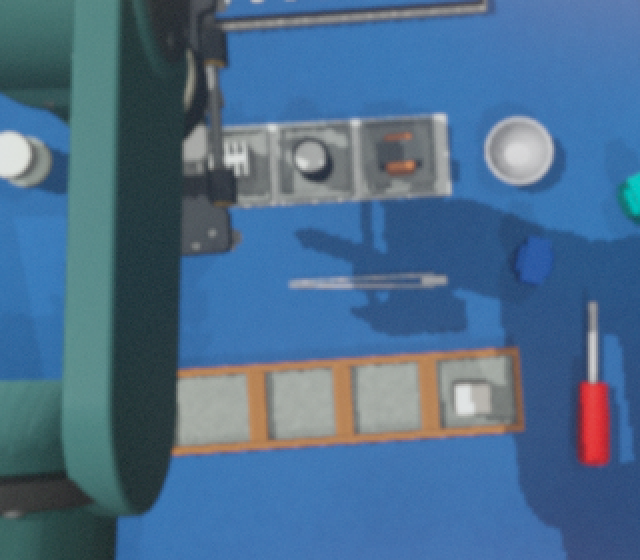

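The top view shows the relay standing in the rightmost pocket, crop pixel (472,398). The heatsink is under the gripper at (237,157). I'll descend and grip.

Emit:
{"op": "apply_moves", "data": {
  "increments": [
    [0,-0.1,1,0,0.7],
    [0,-0.1,2,0,0.7],
    [0,-0.1,2.5,0,0.7],
    [0,-0.1,2.7,0,0.7],
    [0,-0.1,2.7,0,0.7],
    [0,-0.1,2.7,0,0],
    [0,-0.1,2.7,0,0],
    [0,-0.1,2.7,0,0],
    [0,-0.1,2.7,0,0],
    [0,-0.1,2.7,0,0],
    [0,-0.1,2.7,0,0],
    [0,-0.1,2.7,0,0],
    [0,-0.1,2.7,0,0],
    [0,-0.1,2.7,0,0],
    [0,-0.1,2.7,0,0]
  ],
  "grip_force": 20
}}

```text
time: 10.08
ee_pos: [0.6446, 0.0772, 0.0184]
tcp_rot: [0.0, 0.676, 0.737, 0.0]
contact_force: [-0.0, 0.2, 0.6]
finger_gap: 0.0249
finger_force: 20.0
```

```bash
python3 plan.py
```

```text
[0.6446 0.0772 0.0184] 94.99 10.08 0.0249 [-0.03  0.21  0.61]
relay pick [7.36, 0.56, -0.06, -6.01] place [-18.15, -19.96, 0.19, 0.79]
heatsink pick [-0.01, 0.04, -0.06, -0.01] place [-11.15, -19.87, 0.19, 0.79]
capacitor pick [-6.83, -0.24, -0.06, 0.99] place [-4.15, -19.78, 0.19, 0.79]
transformer pick [-13.85, -0.32, -0.06, -6.51] place [2.85, -19.68, 0.19, 0.79]
```

Emit:
{"op": "apply_moves", "data": {
  "increments": [
    [0,0,-1,0,0],
    [0,0,-3,0,0],
    [0,0,-6,0,0],
    [0,0,-8.5,0,0],
    [-1,-1.5,-9,0.8,0],
    [-2.5,-4,-9,0.8,0],
    [-4,-7,-9,0.8,0],
    [-6,-10,-9,0.8,0],
    [-7.5,-13,-9,0.8,0],
    [-9,-16,-9,0.8,0],
    [-10.5,-18.5,-9,0.8,0],
    [-11,-19.6,-8,0.8,0],
    [-11.15,-19.9,-6,0.8,0],
    [-11.15,-19.9,-4,0.8,0],
    [-11.15,-19.9,-3,0.8,0],
    [-11.15,-19.9,-2.5,0.8,0],
    [-11.15,-19.9,-2.5,0.8,0],
    [-11.15,-19.9,-2.5,0.8,0],
    [-11.15,-19.9,-2.5,0.8,0]
  ]
}}

```text
time: 11.67
ee_pos: [0.4571, -0.0513, 0.0444]
tcp_rot: [0.001, 0.681, 0.733, 0.0]
contact_force: [-0.4, 0.2, 0.1]
finger_gap: 0.0249
finger_force: 20.0
```

```bash
python3 plan.py
```

```text
[ 0.4571 -0.0513  0.0444] 94.21 11.67 0.0249 [-0.43  0.23  0.07]
relay pick [18.8, 20.11, 2.54, -6.79] place [-6.98, -0.07, 2.79, 0.01]
heatsink pick [11.43, 19.68, 2.54, -0.79] place [0.02, -0.07, 2.79, 0.01]
capacitor pick [4.61, 19.5, 2.54, 0.21] place [7.02, -0.07, 2.79, 0.01]
transformer pick [-2.41, 19.52, 2.54, -7.29] place [14.02, -0.07, 2.79, 0.01]
```

Emit:
{"op": "apply_moves", "data": {
  "increments": [
    [0,-0.05,1,0,0],
    [0,-0.05,1.8,0,0],
    [0,-0.05,2.3,0,0],
    [0,-0.05,2.6,0,0],
    [0,-0.05,2.75,0,0],
    [0,-0.05,2.85,0,0],
    [0,-0.05,2.85,0,0],
    [0,-0.05,2.85,0,0],
    [0,-0.05,2.85,0,0]
  ]
}}

```text
time: 12.42
ee_pos: [0.455, -0.0511, 0.0153]
tcp_rot: [-0.0, 0.681, 0.732, -0.0]
contact_force: [-3.4, 1.0, 5.9]
finger_gap: 0.0253
finger_force: 20.0
```

Emit:
{"op": "apply_moves", "data": {
  "increments": [
    [0,0,-0.05,0,0.7],
    [0,0,-0.05,0,0.7],
    [0,0,-0.05,0,0.7],
    [0,0,-0.05,0,0.7],
    [0,0,-0.05,0,0.7],
    [0,0,-0.05,0,0.7],
    [0,0,-0.05,0,0.7],
    [0,0,-2,0,0.7],
    [0,0,-5,0,0.7],
    [0,0,-8,0,0.7],
    [0.5,2,-9,0,0.7],
    [1,5,-9,0,0.7],
    [2,8.5,-9,0,0.7],
    [3,12,-9,0,0.7],
    [4,15,-9,0,0.7],
    [4.5,18,-9,0.2,0.7],
    [4.6,19.3,-8,0.2,0.7],
    [4.6,19.5,-6,0.2,0.7],
    [4.6,19.5,-4,0.2,0.7],
    [4.6,19.5,-3,0.2,0.7]
  ]
}}

```text
time: 14.08
ee_pos: [0.6453, 0.0092, 0.0412]
tcp_rot: [-0.002, 0.682, 0.731, -0.002]
contact_force: [-0.1, 1.0, 0.3]
finger_gap: 0.0656
finger_force: 0.0
```

Emit:
{"op": "apply_moves", "data": {
  "increments": [
    [0,0,0,0,0.7],
    [0,0,0,0,0.7],
    [0,0,0,0,0.7]
  ]
}}

```text
time: 14.33
ee_pos: [0.6473, 0.0088, 0.0462]
tcp_rot: [0.001, 0.682, 0.731, 0.001]
contact_force: [0.6, 0.1, -0.6]
finger_gap: 0.0658
finger_force: 0.0
```

```bash
python3 plan.py
```

```text
[0.6473 0.0088 0.0462] 93.98 14.33 0.0658 [ 0.58  0.09 -0.63]
relay pick [14.21, 0.63, 2.72, -7.02] place [-11.64, -19.44, 2.97, -0.22]
heatsink pick [6.84, 0.24, 2.72, -1.02] place [-4.65, -19.46, 2.97, -0.22]
capacitor pick [0.02, 0.09, 2.72, -0.02] place [2.35, -19.5, 2.97, -0.22]
transformer pick [-7.0, 0.13, 2.72, -7.52] place [9.35, -19.52, 2.97, -0.22]
```

Emit:
{"op": "apply_moves", "data": {
  "increments": [
    [0,0.1,1,0,0.7],
    [0,0.1,2,0,0.7],
    [0,0.1,2.5,0,0.7],
    [0,0.1,2.7,0,0.7],
    [0,0.1,2.7,0,0.7],
    [0,0.1,2.7,0,0],
    [0,0.1,2.7,0,0],
    [0,0.1,2.7,0,0],
    [0,0.1,2.7,0,0],
    [0,0.1,2.7,0,0],
    [0,0.1,2.7,0,0],
    [0,0.1,2.7,0,0],
    [0,0.1,2.7,0,0],
    [0,0.1,2.7,0,0],
    [0,0.1,2.7,0,0]
  ],
  "grip_force": 20
}}

```text
time: 15.58
ee_pos: [0.6478, 0.009, 0.0179]
tcp_rot: [0.0, 0.682, 0.731, 0.0]
contact_force: [-0.4, 0.0, 0.1]
finger_gap: 0.028
finger_force: 20.0
```

```bash
python3 plan.py;  python3 - <<'E'
from h import *
c=read_camera("side"); cv2.imwrite("pics/s2.png",c["frame"][120:380,160:480].repeat(2,0).repeat(2,1))
E
```

```text
[0.6478 0.009  0.0179] 93.99 15.58 0.028 [-0.45  0.01  0.15]
relay pick [14.2, 0.59, -0.11, -7.01] place [-11.66, -19.48, 0.14, -0.21]
heatsink pick [6.82, 0.2, -0.11, -1.01] place [-4.66, -19.51, 0.14, -0.21]
capacitor pick [-0.0, 0.05, -0.11, -0.01] place [2.34, -19.54, 0.14, -0.21]
transformer pick [-7.02, 0.09, -0.11, -7.51] place [9.34, -19.56, 0.14, -0.21]
```

View pics/s2.png

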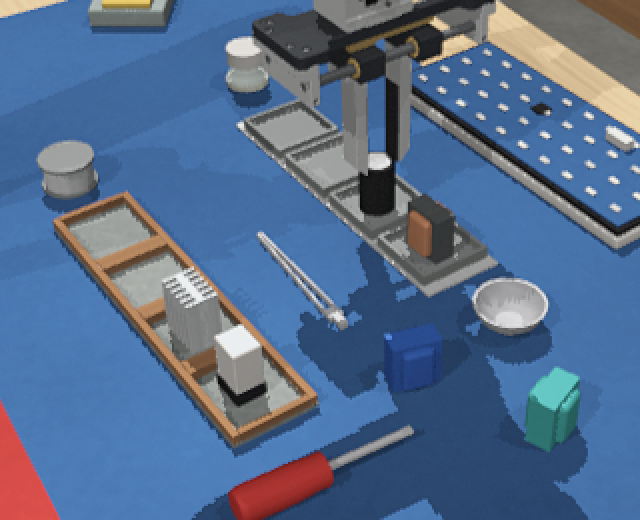

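The side view shows the heatsink at crop (190,315) and the relay at (240,370) upright in their pockets. The fingers are on the capacitor at (375,185).

Emit:
{"op": "apply_moves", "data": {
  "increments": [
    [0,0,-1,0,0],
    [0,0,-3,0,0],
    [0,0,-6,0,0],
    [0,0,-8.5,0,0],
    [0,-1.5,-9,0,0],
    [0.5,-4,-9,0,0],
    [1,-7,-9,0,0],
    [1.5,-10,-9,0,0],
    [2,-13,-9,-0.2,0],
    [2.3,-16,-9,-0.2,0],
    [2.3,-18.5,-9,-0.2,0],
    [2.35,-19.3,-8,-0.2,0],
    [2.35,-19.55,-6,-0.2,0],
    [2.35,-19.55,-4,-0.2,0],
    [2.35,-19.55,-3,-0.2,0],
    [2.35,-19.55,-2.5,-0.2,0],
    [2.35,-19.55,-2.5,-0.2,0],
    [2.35,-19.55,-2.5,-0.2,0],
    [2.35,-19.55,-2.5,-0.2,0]
  ]
}}

```text
time: 17.22
ee_pos: [0.452, 0.0187, 0.0439]
tcp_rot: [0.001, 0.681, 0.732, 0.001]
contact_force: [-0.5, -0.2, 0.1]
finger_gap: 0.028
finger_force: 20.0
```

```bash
python3 plan.py
```

```text
[0.452  0.0187 0.0439] 94.19 17.22 0.028 [-0.49 -0.16  0.08]
relay pick [11.79, 20.09, 2.49, -6.81] place [-14.0, -0.08, 2.74, -0.01]
heatsink pick [4.42, 19.67, 2.49, -0.81] place [-7.0, -0.08, 2.74, -0.01]
capacitor pick [-2.4, 19.49, 2.49, 0.19] place [0.0, -0.08, 2.74, -0.01]
transformer pick [-9.42, 19.51, 2.49, -7.31] place [7.0, -0.08, 2.74, -0.01]
```

Emit:
{"op": "apply_moves", "data": {
  "increments": [
    [0,-0.05,1,0,0],
    [0,-0.05,1.8,0,0],
    [0,-0.05,2.3,0,0],
    [0,-0.05,2.6,0,0],
    [0,-0.05,2.75,0,0],
    [0,-0.05,2.85,0,0],
    [0,-0.05,2.85,0,0],
    [0,-0.05,2.85,0,0],
    [0,-0.05,2.85,0,0]
  ]
}}

```text
time: 17.97
ee_pos: [0.4498, 0.0188, 0.0148]
tcp_rot: [-0.0, 0.681, 0.732, -0.001]
contact_force: [-2.9, 0.4, 5.9]
finger_gap: 0.028
finger_force: 20.0
```

Emit:
{"op": "apply_moves", "data": {
  "increments": [
    [0,0,-0.05,0,0.7],
    [0,0,-0.05,0,0.7],
    [0,0,-0.05,0,0.7],
    [0,0,-0.05,0,0.7],
    [0,0,-0.05,0,0.7],
    [0,0,-0.05,0,0.7],
    [0,0,-0.05,0,0.7],
    [0,0,-2,0,0.7],
    [0,0,-5,0,0.7],
    [0,0,-8,0,0.7],
    [-1,2,-9,0,0.7],
    [-2.5,5,-9,-1,0.7],
    [-4,8.5,-9,-2,0.7],
    [-6,12,-9,-4,0.7],
    [-7.5,15,-9,-6,0.7],
    [-9,18,-9,-7.3,0.7],
    [-9.4,19.3,-8,-7.3,0.7],
    [-9.4,19.5,-6,-7.3,0.7],
    [-9.4,19.5,-4,-7.3,0.7],
    [-9.4,19.5,-3,-7.3,0.7]
  ]
}}

```text
time: 19.63
ee_pos: [0.6505, -0.0606, 0.0405]
tcp_rot: [-0.002, 0.633, 0.774, -0.001]
contact_force: [0.1, 0.6, -0.4]
finger_gap: 0.0658
finger_force: 0.0
```

Emit:
{"op": "apply_moves", "data": {
  "increments": [
    [0,0,0,0,0.7],
    [0,0,0,0,0.7],
    [0,0,0,0,0.7]
  ]
}}

```text
time: 19.88
ee_pos: [0.6525, -0.0607, 0.0457]
tcp_rot: [0.001, 0.633, 0.774, 0.001]
contact_force: [0.7, 0.2, -0.3]
finger_gap: 0.0657
finger_force: 0.0
```

```bash
python3 plan.py
```

```text
[ 0.6525 -0.0607  0.0457] 101.5 19.88 0.0657 [ 0.75  0.17 -0.3 ]
relay pick [20.92, 3.37, 2.67, 0.5] place [-2.09, -19.91, 2.92, 7.3]
heatsink pick [13.67, 2.02, 2.67, 6.5] place [4.85, -19.02, 2.92, 7.3]
capacitor pick [6.92, 0.97, 2.67, 7.5] place [11.8, -18.14, 2.92, 7.3]
transformer pick [-0.05, 0.09, 2.67, -0.0] place [18.74, -17.25, 2.92, 7.3]
```

Emit:
{"op": "apply_moves", "data": {
  "increments": [
    [0,0.1,1,0,0.7],
    [0,0.1,2,0,0.7],
    [0,0.1,2.5,0,0.7],
    [0,0.1,2.7,0,0.7],
    [0,0.1,2.7,0,0.7],
    [0,0.1,2.7,0,0],
    [0,0.1,2.7,0,0],
    [0,0.1,2.7,0,0],
    [0,0.1,2.7,0,0],
    [0,0.1,2.7,0,0],
    [0,0.1,2.7,0,0],
    [0,0.1,2.7,0,0],
    [0,0.1,2.7,0,0],
    [0,0.1,2.7,0,0],
    [0,0.1,2.7,0,0]
  ],
  "grip_force": 25
}}

```text
time: 21.13
ee_pos: [0.6527, -0.0605, 0.0172]
tcp_rot: [0.0, 0.633, 0.774, -0.0]
contact_force: [-0.2, 0.5, 0.6]
finger_gap: 0.0028
finger_force: 0.0
```

```bash
python3 plan.py
```

```text
[ 0.6527 -0.0605  0.0172] 101.49 21.13 0.0028 [-0.17  0.53  0.58]
relay pick [20.91, 3.34, -0.18, 0.49] place [-2.11, -19.94, 0.07, 7.29]
heatsink pick [13.65, 1.98, -0.18, 6.49] place [4.83, -19.05, 0.07, 7.29]
capacitor pick [6.9, 0.94, -0.18, 7.49] place [11.78, -18.17, 0.07, 7.29]
transformer pick [-0.06, 0.06, -0.18, -0.01] place [18.72, -17.28, 0.07, 7.29]
```

The fingers closed to 3 mm, so the grasp missed. I'll look before doing anything else.

```bash
python3 - <<'E'
from h import *
c=read_camera("side"); pickle.dump(c,open("s3.pkl","wb")); cv2.imwrite("pics/s3.png",c["frame"][120:320,200:460].repeat(3,0).repeat(3,1))
A=cloud(c)
m=(A[...,2]>.03)&(A[...,2]<.12)&(abs(A[...,0]-.65)<.05)&(abs(A[...,1]+.06)<.05)
m[:,:]&=True
for lo in np.arange(.03,.12,.01):
    q=A[m&(A[...,2]>=lo)&(A[...,2]<lo+.01)]
    if len(q): print(lo.round(2),len(q),q.min(0).round(3),q.max(0).round(3))
E
```

```text
0.03 121 [ 0.637 -0.085  0.03 ] [ 0.665 -0.049  0.04 ]
0.04 218 [ 0.638 -0.084  0.04 ] [ 0.669 -0.046  0.05 ]
0.05 48 [ 0.638 -0.075  0.05 ] [ 0.666 -0.059  0.06 ]
0.06 116 [ 0.638 -0.076  0.06 ] [ 0.667 -0.056  0.07 ]
0.07 108 [ 0.638 -0.075  0.07 ] [ 0.668 -0.057  0.08 ]
0.08 115 [ 0.636 -0.076  0.08 ] [ 0.667 -0.056  0.09 ]
0.09 118 [ 0.637 -0.076  0.09 ] [ 0.667 -0.057  0.1  ]
0.1 120 [ 0.637 -0.076  0.1  ] [ 0.668 -0.057  0.11 ]
0.11 124 [ 0.636 -0.076  0.11 ] [ 0.667 -0.056  0.12 ]
```

View pics/s3.png

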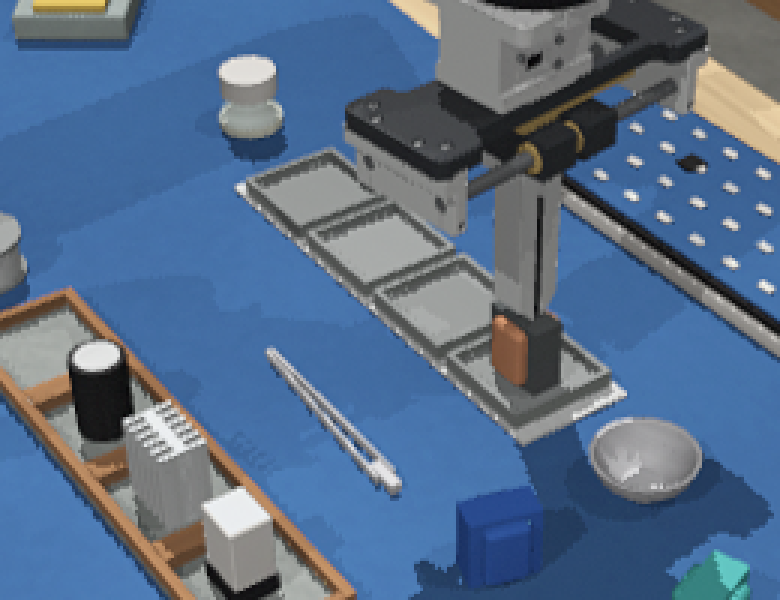

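The reported TCP height of 17 mm doesn't match the picture. The real fingertips are at about 48 mm, just above the transformer's top at (525,305). The three earlier grasps must have held only the upper edges of the taller parts. I'll raise, open and measure the tip height in the camera.

Emit:
{"op": "apply_moves", "data": {
  "increments": [
    [0,0,-1,0,0.7],
    [0,0,-1,0,0.7],
    [0,0,-1,0,0.7],
    [0,0,-1,0,0.7],
    [0,0,-1,0,0.7],
    [0,0,-1,0,0.7],
    [0,0,-1,0,0.7],
    [0,0,-1,0,0.7],
    [0,0,-1,0,0.7],
    [0,0,-1,0,0.7],
    [0,0,-1,0,0.7],
    [0,0,-1,0,0.7]
  ]
}}

```text
time: 22.18
ee_pos: [0.6527, -0.0605, 0.0271]
tcp_rot: [0.0, 0.633, 0.774, -0.0]
contact_force: [-1.0, 0.8, -0.9]
finger_gap: 0.0653
finger_force: 0.0
```

```bash
python3 plan.py; python3 - <<'E'
from h import *
for n in ("side","top"):
    c=read_camera(n); A=cloud(c)
    if n=="side": cv2.imwrite("pics/s4.png",c["frame"][140:300,280:480].repeat(4,0).repeat(4,1))
    for nm,lo,hi in (("near",.59,.632),("part",.634,.672),("far",.676,.72)):
        m=(A[...,0]>lo)&(A[...,0]<hi)&(abs(A[...,1]+.06)<.03)
        h=np.histogram(A[m][:,2],np.arange(0,.14,.01))[0]; print(n,nm,h)
    q=A[(A[...,0]>.59)&(A[...,0]<.632)&(abs(A[...,1]+.06)<.03)&(A[...,2]>.022)&(A[...,2]<.1)]
    if len(q): print(n,"near tip z",np.percentile(q[:,2],[0,1,3]).round(4),q.min(0).round(4),q.max(0).round(4))
    q=A[(A[...,0]>.634)&(A[...,0]<.672)&(abs(A[...,1]+.06)<.03)&(A[...,2]>.025)&(A[...,2]<.06)]; print(n,"part ztop",np.percentile(q[:,2],[90,97]).round(4))
E
```

```text
[ 0.6527 -0.0605  0.0271] 101.49 22.18 0.0653 [-0.99  0.81 -0.86]
relay pick [20.91, 3.34, 0.81, 0.49] place [-2.11, -19.94, 1.06, 7.29]
heatsink pick [13.65, 1.98, 0.81, 6.49] place [4.83, -19.05, 1.06, 7.29]
capacitor pick [6.9, 0.94, 0.81, 7.49] place [11.78, -18.17, 1.06, 7.29]
transformer pick [-0.06, 0.07, 0.81, -0.01] place [18.72, -17.28, 1.06, 7.29]
side near [518  83   0   0   0   0  22  75  78  78  83  89  71  48]
side part [205 132 112 126 289   1   0   0   0   0   0   0   0   0]
side far [310  48   0   0   0   2  60  73  74  79  75  81  85  81]
side near tip z [0.0606 0.0634 0.0666] [ 0.6062 -0.0829  0.0606] [ 0.6206 -0.0609  0.0999]
side part ztop [0.0475 0.0481]
top near [0 0 0 0 0 0 0 0 0 0 0 0 0 0]
top part [0 0 0 0 0 0 0 0 0 0 0 0 0 0]
top far [0 0 0 0 0 0 0 0 0 0 0 0 0 0]Traceback (most recent call last):
  File "<stdin>", line 10, in <module>
    return _quantile_unchecked(
        a, q, axis, out, overwrite_input, method, keepdims, weights)
    return _ureduce(a,
                    func=_quantile_ureduce_func,
    ...<5 lines>...
                    overwrite_input=overwrite_input,
                    method=method)
    r = func(a, **kwargs)
    result = _quantile(arr,
                       quantiles=q,
    ...<2 lines>...
                       out=out,
                       weights=wgt)
    slices_having_nans = np.isnan(arr[-1, ...])
                                  ~~~^^^^^^^^^
IndexError: index -1 is out of bounds for axis 0 with size 0
```

View pics/s4.png

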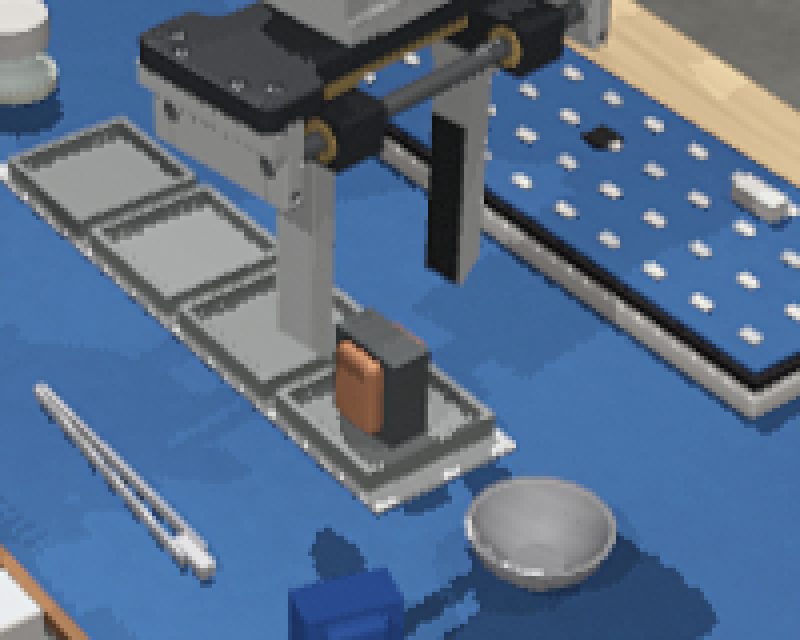

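The tip measures z≈0.059 where 0.027 is reported, so the tip sits 32 mm above the reported height. The transformer still stands untouched at (385,375), top 47.5 mm. I'll descend 3.9 cm, putting the tip at about 20 mm.

Emit:
{"op": "apply_moves", "data": {
  "increments": [
    [0,0.05,0.7,0,0.75],
    [0,0.05,1.4,0,0.75],
    [0,0.05,2.1,0,0.75],
    [0,0.05,2.8,0,0.75],
    [0,0.05,3.3,0,0.75],
    [0,0.05,3.7,0,0.75],
    [0,0.05,3.9,0,0.75],
    [0,0.05,3.9,0,0.75],
    [0,0.05,3.9,0,0.75]
  ]
}}

```text
time: 23.03
ee_pos: [0.6533, -0.0604, -0.0118]
tcp_rot: [0.0, 0.633, 0.774, -0.0]
contact_force: [0.2, 0.4, 0.3]
finger_gap: 0.0706
finger_force: 0.0
```

```bash
python3 plan.py|head -1; python3 - <<'E'
from h import *
c=read_camera("side"); A=cloud(c)
for nm,lo,hi in (("near",.59,.632),("far",.676,.72)):
    m=(A[...,0]>lo)&(A[...,0]<hi)&(abs(A[...,1]+.06)<.035)&(A[...,2]>.0145)
    q=A[m]; print(nm,np.histogram(q[:,2],np.arange(.01,.08,.005))[0],np.percentile(q[:,2],[0,1,3]).round(4))
E
```

```text
[ 0.6533 -0.0604 -0.0118] 101.49 23.03 0.0706 [0.24 0.41 0.26]
near [ 0  1  3 11 36 30 37 34 31 39 33 41 36 40] [0.0152 0.0338 0.0451]
far [ 0  2 25 26 34 31 36 38 34 34 32 37 39 39] [0.0151 0.0239 0.0286]
```

Emit:
{"op": "apply_moves", "data": {
  "increments": [
    [0,0,0,0,0],
    [0,0,0,0,0],
    [0,0,0,0,0],
    [0,0,0,0,0],
    [0,0,0,0,0],
    [0,0,0,0,0],
    [0,0,0,0,0],
    [0,0,0,0,0],
    [0,0,0,0,0],
    [0,0,0,0,0],
    [0,0,0,0,0]
  ],
  "grip_force": 25
}}

```text
time: 24.0
ee_pos: [0.6534, -0.0604, -0.0118]
tcp_rot: [0.0, 0.633, 0.774, 0.0]
contact_force: [0.7, 0.3, -0.2]
finger_gap: 0.0304
finger_force: 24.0
```

```bash
python3 plan.py|sed -n '1p;$p'
```

```text
[ 0.6534 -0.0604 -0.0118] 101.49 24.0 0.0304 [ 0.75  0.25 -0.21]
transformer pick [-0.06, 0.0, -3.08, -0.01] place [18.72, -17.35, -2.83, 7.29]
```

Emit:
{"op": "apply_moves", "data": {
  "increments": [
    [0,0,-1,0,0],
    [0,0,-3,0,0],
    [0,0,-6,0,0],
    [0,0,-8.5,0,0],
    [1.5,-1.5,-9,1,0],
    [4,-4,-9,2,0],
    [7,-7,-9,3,0],
    [10,-10,-9,4,0],
    [13,-12.5,-9,5,0],
    [16,-15,-9,6,0],
    [18,-17,-9,7.3,0],
    [18.7,-17.35,-8.5,7.3,0],
    [18.7,-17.35,-7,7.3,0],
    [18.7,-17.35,-5,7.3,0],
    [18.7,-17.35,-3.5,7.3,0],
    [18.7,-17.35,-2.5,7.3,0],
    [18.7,-17.35,-2.5,7.3,0],
    [18.7,-17.35,-2.5,7.3,0],
    [18.7,-17.35,-2.5,7.3,0]
  ]
}}

```text
time: 25.58
ee_pos: [0.447, 0.0881, 0.0142]
tcp_rot: [0.001, 0.681, 0.732, 0.001]
contact_force: [0.3, -0.2, -1.5]
finger_gap: 0.0306
finger_force: 24.1
```

```bash
python3 plan.py|sed -n '1p;$p'; python3 - <<'E'
from h import *
c=read_camera("side"); cv2.imwrite("pics/s5.png",c["frame"][140:340,150:410].repeat(3,0).repeat(3,1))
E
```

```text
[0.447  0.0881 0.0142] 94.17 25.58 0.0306 [ 0.34 -0.19 -1.48]
transformer pick [-16.38, 19.51, -0.48, -7.33] place [0.04, -0.09, -0.23, -0.03]
```

View pics/s5.png

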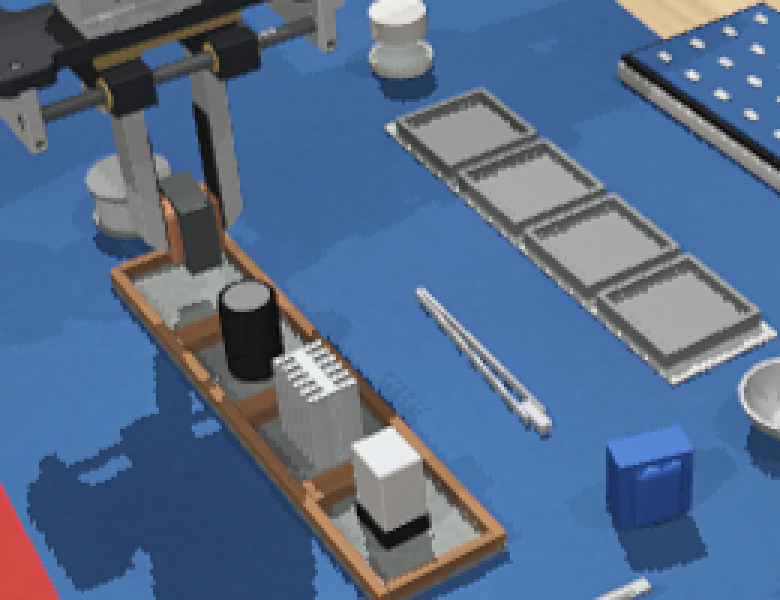

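The transformer is held level at (190,225) over the leftmost pocket, and the other three stand upright. I'll lower it, using the corrected reference.

Emit:
{"op": "apply_moves", "data": {
  "increments": [
    [0,-0.05,1,0,0],
    [0,-0.05,1.8,0,0],
    [0,-0.05,2.3,0,0],
    [0,-0.05,2.6,0,0],
    [0,-0.05,2.75,0,0],
    [0,-0.05,2.9,0,0],
    [0,-0.05,2.9,0,0],
    [0,-0.05,2.9,0,0],
    [0,-0.05,2.9,0,0]
  ]
}}

```text
time: 26.38
ee_pos: [0.4446, 0.0882, -0.0149]
tcp_rot: [-0.001, 0.681, 0.733, -0.001]
contact_force: [-4.6, -0.3, 7.0]
finger_gap: 0.0307
finger_force: 24.1
```

Emit:
{"op": "apply_moves", "data": {
  "increments": [
    [0,0,-0.05,0,0.75],
    [0,0,-0.1,0,0.75],
    [0,0,-0.1,0,0.75],
    [0,0,-0.1,0,0.75],
    [0,0,-0.1,0,0.75],
    [0,0,-0.1,0,0.75],
    [0,0,-0.1,0,0.75],
    [0,0,-0.1,0,0.75],
    [0,0,-2,0,0.75],
    [0,0,-5,0,0.75],
    [0,0,-8,0,0.75],
    [0,0,-12,0,0.75],
    [0,3,-16,0,0.75],
    [0,7,-18,0,0.75],
    [0,11,-18,0,0.75],
    [0,15,-18,0,0.75],
    [0,18,-18,0,0.75],
    [0,20,-18,0,0.75],
    [0,20,-18,0,0.75],
    [0,20,-18,0,0.75]
  ]
}}

```text
time: 28.05
ee_pos: [0.6449, 0.1028, 0.1626]
tcp_rot: [-0.001, 0.681, 0.732, -0.001]
contact_force: [0.0, 0.1, -0.0]
finger_gap: 0.0707
finger_force: 0.0
```

```bash
python3 - <<'E'
from h import *
w=np.radians(4.2); c0=np.array([.4538,-.0162]); Rm=np.array([[np.cos(w),np.sin(w)],[-np.sin(w),np.cos(w)]])
c=read_camera("side"); cv2.imwrite("pics/s6.png",c["frame"][140:340,150:410].repeat(3,0).repeat(3,1))
for n in("side","top"):
    if n=="top": c=read_camera(n)
    A=cloud(c); L=(A[...,:2]-c0)@Rm.T
    m=((A[...,2]>.025)&(A[...,2]<.07)&(abs(L[...,0])<.04)&(abs(L[...,1])<.15)).astype(np.uint8)
    k,l,st,ce=cv2.connectedComponentsWithStats(m)
    for i in range(1,k):
        if st[i,4]<60: continue
        q=A[l==i]; z=np.percentile(q[:,2],96); t=L[l==i][q[:,2]>z-.004]
        (cc,sz,a)=cv2.minAreaRect((t*1000).astype(np.float32)); print(n,"rack xy",np.round(cc,1),"size",np.round(sz,1),"ztop",z.round(4))
E
```

```text
side rack xy [ -1.9 101.3] size [40.2 24.4] ztop 0.0453
side rack xy [-2.6 31.5] size [30.4 28.8] ztop 0.0508
side rack xy [ -2.3 -37.8] size [27.2 39.1] ztop 0.05
side rack xy [  -3.4 -107.5] size [28.2 22.8] ztop 0.0512
top rack xy [ -0.6 -34.8] size [25.6 35.9] ztop 0.0501
top rack xy [  -1.3 -103.4] size [22.9 26.3] ztop 0.0511
top rack xy [-0.1 35.9] size [28.1 27.7] ztop 0.0504
top rack xy [  0.  104.3] size [36.6 26.2] ztop 0.0452
```

View pics/s6.png

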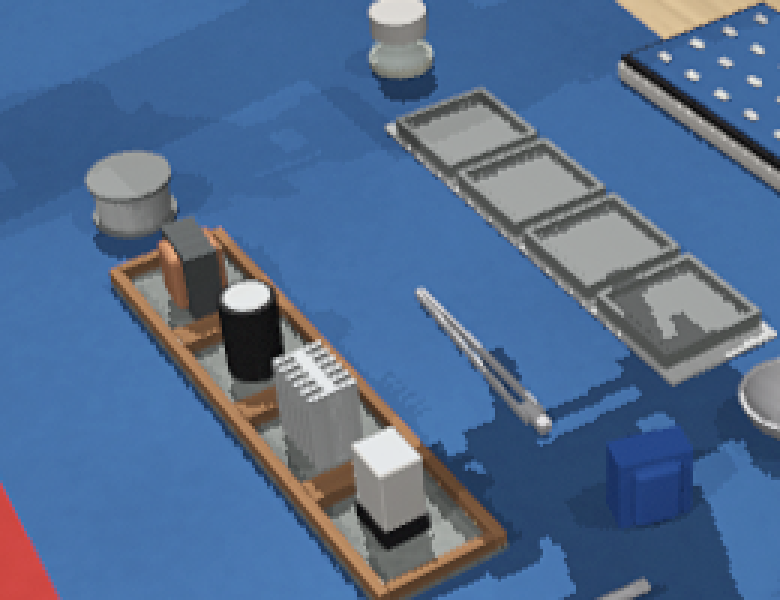

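All four parts stand upright and centred within about 2 mm in the top view. They are at crop (195,270), (250,330), (318,405) and (390,485), with tops about 3 mm lower than on the rail, as expected. Handing in.

```bash
python3 -c "
from bench import hand_in; print(hand_in())"
```

```text
the job is handed in; nothing more can be done
None
```

I handed in at about 28 s with all four parts upright in the rack in reverse order (left to right: transformer, capacitor, heatsink, relay), each within about 2 mm of its pocket centre in the last top view; the interface gave no verdict.

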